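# Build up the slotting cutter set on its arbor

### The arm

A 6-joint arm with a two-finger parallel gripper is mounted at the origin on a cart in front of the work surface, level with it; the furniture and walls round the work are solid. World frame = base frame: x ahead of the robot, y to its left, z up, the work surface at z = 0. Lengths are in m, angles in rad, forces in N, time in s.
With the tool pointing down it reaches from about 0.225 to 0.875 m from the base axis. Payload 3.4 kg.
Tool frame: the origin (TCP) lies at the very end of the fingers, on their centre line; the grasp point (between the pads) lies 19 mm behind it; z points along the fingers, y is the line along which they close (so a half turn about z gives the same grasp; the last joint's range is limited). The gripper opens to 85 mm and grips with 20 to 120 N. Pads are 22 mm wide; open, the fingers measure 114 mm over their backs; the gripper's body (76 mm by 85 mm) begins 54 mm behind the grasp point. The pads swing forward as they close: fully open they stand 13 mm farther back than shut.
Start: joints at [1.171, 0.276, 1.505, -0, 1.361, -0.121], TCP at [0.158, 0.553, 0.231] pointing down, gripper open.
Joint ranges: [-2.89, 2.89], [-0.75, 2.08], [0.22, 2.7], [-1.18, 4.32], [0.11, 2.71], [-2.7, 2.7]. Speed limits (rad/s): [2.57, 2.57, 3.14, 3.14, 3.14, 3.14].

### API

Orientations are given as a unit quaternion [w, x, y, z].
In Python, from rig import manip gives the robot as it stands. The module is installed in compiled form; this text tells all that it offers.
- The arm moves only by the tool play_rows, never from a script. Its argument "motion" is a list of rows, each a list of 5 numbers: the shift along the tool's x, y, z in units of 40 mm (1.0 is 40 mm), then the turn about the tool's z in units of 10 degrees (1.0 is 10 degrees), then the finger opening in mm, from 0 to 85.4. A call has 1 to 5 rows; each row is the pose to reach, as a shift and turn from the pose commanded when the call began, along the tool's axes at that moment; what a row does not reach only later rows make up. A row lasts 1/8 s, in which the tool goes at most 62.5 mm and 10.7 degrees, less where a joint would pass 70% of its speed; a pose out of reach is approached as far as the arm can. A call with a gripper value outside its range is refused whole. The fingers move at their own pace and stop on an object; "newtons" is the grip in N (left out, the last holds). Time passes only in rows, so rows that repeat a pose let the fingers close. It gives the time, the measured TCP pose, the force, the opening and the grip force at its end, in the units of the state.
- manip.get_state(): the state, without advancing time (a new reading comes with each control period).
- manip.get_image(name): name is "scene" or "top" or "wrist"; returns a dict with "img" (420x560x3 uint8, red, green, blue), "range_z" (420x560 float32, m along the optical axis (not along the pixel's ray), 0 where there is no reading), "fx", "fy", "cx", "cy" (pixels), "R" (3x3) and "t" (3): a world point X has camera coordinates R X + t. Camera axes: x right, y down, z forward; pixel columns grow to the right and rows downward; lengths in m; the calibration is good to about 2 mm. A picture is of the moment at which its call begins.
- manip.sign_off(): hands the job in; it is judged then, once.
The state is a dict: "clock": time; "qpos": joint angles; "qd": joint speeds; "effort": joint torques, N m; "position": TCP position; "ee_rot": TCP orientation; "contact_force": force on the tool from outside, world axes, zero at the start; "moment": the same for the moment, N m; "width": finger opening in m; "gripper_force": force on a finger pad.
Only numpy, scipy, OpenCV 4.12 (cv2) and the standard library are available. Lean on these libraries where they do the work, as an engineer would, in place of code of your own. Each camera call takes 0.05 s, during which the arm holds its last target. There are 200 camera calls.

### The job

Build up the slotting cutter set on the upright arbor of the assembly stand, from the bottom: the tall spacer sleeve that sets the cutter's height, the slotting cutter with its long hub up, the thin spacer ring, the ball-bearing guide ring, and last the end cap. Put each fully down on the one below before you take the next; lower the cutter down the arbor rather than letting it drop, since its carbide tips chip. Leave the calliper, spanner and pencil where they lie.

Things in the scene. Friction and masses are not known exactly. Their poses are not given: they have to be found in the camera images.
- stand: Assembly stand, fixed: round grey cast base 112 mm across, three screw heads, an upright steel arbor in the middle. Origin: underside centre, on the arbor's axis, bench height. Top of its flat steel flange (52 mm across): 22 mm above the origin. Arbor: 20 mm diameter up to 82 mm, then a cone to 8 mm across, tip at 92 mm. The parts' bores (24 mm) leave 2 mm play all round.
- sleeve: Tall spacer sleeve: plain narrow grey steel tube 40 mm across, 16 mm high, bore 24 mm, about 80 g. Lies flat on the bench, right way up. Origin: centre of its underside, z up its axis; round, any yaw. On the flange its origin is 22 mm above the stand's.
- cutter: Slotting cutter: dark steel disc with four carbide-tipped teeth, 88 mm across the teeth, bore 24 mm, about 180 g. Heights: low hub 44 mm across 0-2 mm, disc and teeth 1-9 mm, upper hub 40 mm across 8-20 mm: grip it there. Lies flat on the bench, right way up. Origin: centre of its underside, z up its axis; round, any yaw. On the sleeve its origin is 38 mm above the stand's.
- spacer: Thin spacer ring: plain flat grey steel ring 48 mm across, 10 mm high, bore 24 mm, about 50 g. Lies flat on the bench, right way up. Origin: centre of its underside, z up its axis; round, any yaw. On the cutter's hub its origin is 58 mm above the stand's.
- bearing: Ball-bearing guide ring: bright steel outer and inner rings with a black rubber seal between, 52 mm across, 14 mm high, bore 24 mm, about 120 g. Lies flat on the bench, right way up. Origin: centre of its underside, z up its axis; round, any yaw. On the thin ring its origin is 68 mm above the stand's.
- cap: End cap: round dark steel cap, closed on top with a small black socket in the middle, 42 mm across, 16 mm high, blind bore 24 mm across and 12 mm deep from below, about 90 g. Lies flat on the bench, right way up. Origin: centre of its underside, z up its axis; round, any yaw. On the bearing, over the arbor's end, its origin is 82 mm above the stand's.
- calliper: Vernier calliper lying flat, 84 x 200 x 12 mm; a bystander. Origin: centre of its underside; long axis y.
- spanner: Small steel spanner lying flat, 28 x 139 x 5 mm; a bystander. Origin: centre of its underside; long axis y.
- pencil: Red flat carpenter's pencil, 12 x 152 x 8 mm; a bystander. Origin: centre of its underside; long axis y.
Things that resemble listed ones, but are neither listed nor needed, are in the scene too. Leave any blue, brown or yellow look-alike of the spacer alone.

How it is judged:
On the way, in this order (a step that is already met when the one before it is completed fails the run):
1. The tall spacer sleeve is down on the stand's flange (horizontal distance between sleeve and stand below 0.004 m and z of sleeve in the frame of stand between 0.019 and 0.025 m and angle between sleeve's own z axis and vertical below 0.1 rad), for 0.2 s.
2. The cutter is down on the sleeve, hub up (horizontal distance between cutter and stand below 0.004 m and z of cutter in the frame of stand between 0.035 and 0.041 m and angle between cutter's own z axis and vertical below 0.1 rad), for 0.2 s.
3. The thin spacer ring is down on the cutter's hub (horizontal distance between spacer and stand below 0.004 m and z of spacer in the frame of stand between 0.055 and 0.061 m and angle between spacer's own z axis and vertical below 0.1 rad), for 0.2 s.
4. The ball bearing is down on the thin ring (horizontal distance between bearing and stand below 0.004 m and z of bearing in the frame of stand between 0.065 and 0.071 m and angle between bearing's own z axis and vertical below 0.1 rad), for 0.2 s.
5. The end cap is down on the bearing (horizontal distance between cap and stand below 0.004 m and z of cap in the frame of stand between 0.079 and 0.085 m and angle between cap's own z axis and vertical below 0.1 rad), for 0.2 s.
At the end, for the whole second after the job is handed in: All five parts sit on the arbor in the order sleeve, cutter, thin ring, bearing, cap, each resting on the one below: axis within 4 mm of the arbor's, height within 3 mm of its place, tilt under 0.1 rad, upright as they lay, at rest (under 0.02 m/s) (all of step 1 and all of step 2 and all of step 3 and all of step 4 and all of step 5 and linear speed of each of sleeve, cutter, spacer, bearing, cap below 0.02 m/s); the robot touches nothing.
It fails at once if the calliper is pushed away from where it lay (more than 25 mm) (distance of calliper from where it was at the start of the episode above 0.025 m).
It fails at once if the spanner is pushed away from where it lay (more than 25 mm) (distance of spanner from where it was at the start of the episode above 0.025 m).
It fails at once if the pencil is pushed away from where it lay (more than 25 mm) (distance of pencil from where it was at the start of the episode above 0.025 m).
It fails at once if the cutter is let drop down the arbor (faster than 0.6 m/s while it is on the arbor) (horizontal distance between cutter and stand below 0.006 m and z of cutter in the frame of stand below 0.079 m and linear speed of cutter above 0.6 m/s).
It also fails if it takes over 109 s, if anything falls off the work surface, if the arm or the gripper's body presses on something with over 40 N, if the wrist force passes 120 N, or if a joint passes its speed limit or range.

## Working session

There is one attempt and no reset: what is moved stays moved. The work goes in short steps, Python scripts to look and compute and a tool call to move; the robot and the scene stay as the last step left them, time stands still between calls to the robot, and variables do not carry over. Pictures are saved under pics/ and viewed, at most 14 in all, crops included, and the job is handed in when it is done.

Besides the shell and the picture viewer there is one more tool, called after "Emit:" as a command line: name --pt "numbers of a row" for each row, then --argument value for the rest. play_rows: Moves the arm, as the interface text tells. Its arguments: {"type":"object","properties":{"motion":{"type":"array","items":{"type":"array","items":{"type":"number"}}},"newtons":{"type":"number"}},"required":["motion"]}

```bash
mkdir -p pics; python3 - <<'E'
from rig import manip
import cv2,numpy as np,pickle
d={n:manip.get_image(n) for n in("top","scene")}
pickle.dump(d,open("first.pkl","wb"))
for n,i in d.items():
    cv2.imwrite(f"pics/{n}0.png",i["img"][:,:,::-1]); print(n,i["fx"],i["cx"],i["cy"],np.round(i["R"],3).tolist(),np.round(i["t"],3), (i["range_z"]>0).mean())
print(manip.get_state())
E
```

```text
top 442.26905891390317 275.5275981225714 208.70623624857396 [[-0.003, -1.0, 0.004], [-0.985, 0.002, -0.171], [0.171, -0.005, -0.985]] [-0.041  0.562  0.905] 0.9959991496598639
scene 458.561672053425 281.7927004906507 205.20272215210372 [[-1.0, 0.004, 0.016], [-0.007, 0.793, -0.61], [-0.015, -0.61, -0.792]] [0.573 0.064 1.201] 0.996016156462585
{'clock': 0.1, 'qpos': array([ 1.17097472e+00,  2.76540011e-01,  1.50599147e+00,  1.93682127e-05,
        1.36067116e+00, -1.20982161e-01]), 'qd': array([-0.00191965, -0.00046365, -0.00248793, -0.00047847,  0.00073904,
       -0.00064242]), 'effort': array([ 8.23794671e-04, -4.17707527e+01, -2.46402687e+01, -8.40455573e-05,
        5.98475963e-03,  4.08141659e-06]), 'position': array([0.15807502, 0.55237611, 0.23052748]), 'ee_rot': array([-2.16411964e-04,  1.38970453e-01,  9.90296201e-01, -7.75419861e-04]), 'contact_force': array([ 1.34322653e-04,  1.33970592e+00, -3.36531037e-01]), 'moment': array([-0.00601178,  0.04780734,  0.01474288]), 'gripper_force': 0.0, 'width': 0.08528567649315165}
```

View pics/top0.png

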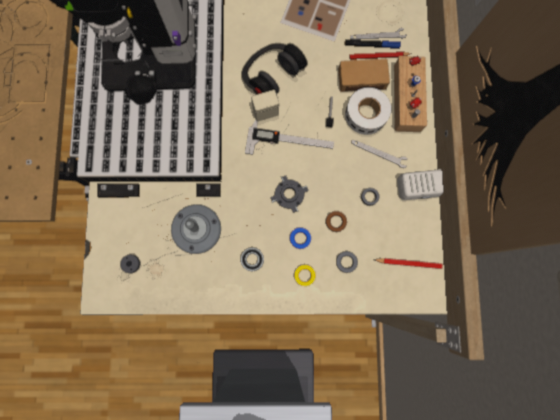

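View pics/scene0.png

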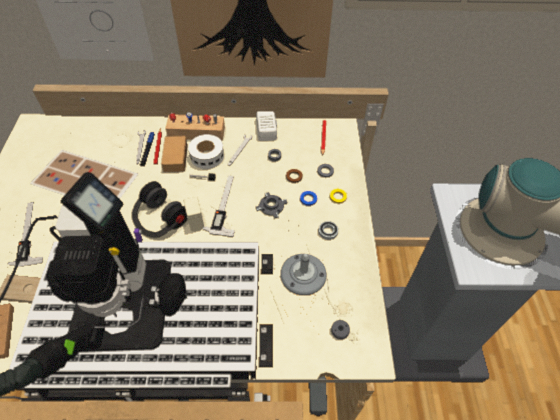

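The top view shows the stand at (196,228), the cutter at (290,194) and the bearing candidate at (252,259). The cap candidate is at (130,264). The grey rings are at (370,197), smaller, so the sleeve candidate, and (346,262), wider, so the spacer candidate. The look-alikes are a brown ring (336,221), a blue ring (300,238), a yellow ring (305,275) and a white tape roll (369,110). I'll check the choice with an enlarged crop and take heights from the two views.

```bash
cat > h.py <<'E'
import numpy as np,cv2
def ray(I,u,v):
    R=np.array(I["R"]);t=np.array(I["t"]);d=R.T@np.array([(u-I["cx"])/I["fx"],(v-I["cy"])/I["fy"],1.]);return -R.T@t,d
def plane(I,u,v,z):
    c,d=ray(I,u,v);return c+d*(z-c[2])/d[2]
def proj(I,X):
    p=np.array(I["R"])@np.array(X)+I["t"];return np.array([I["fx"]*p[0]/p[2]+I["cx"],I["fy"]*p[1]/p[2]+I["cy"]])
def cloud(I):
    v,u=np.mgrid[:420,:560];z=I["range_z"].astype(float)
    c=np.stack([(u-I["cx"])/I["fx"]*z,(v-I["cy"])/I["fy"]*z,z],-1)
    P=(c-np.array(I["t"]))@np.array(I["R"]);P[z==0]=np.nan;return P
E
python3 - <<'E'
import pickle;from h import *
d=pickle.load(open("first.pkl","rb"));T,S=d["top"],d["scene"]
print("base",proj(T,[0,0,0]),proj(S,[0,0,0]),"tcp",proj(T,[.158,.553,.23]),proj(S,[.158,.553,.23]))
PT,PS=cloud(T),cloud(S)
for n,(u,v) in dict(stand=(196,228),cutter=(290,194),sleeve=(370,197),spacer=(346,262),bearing=(252,259),cap=(130,264)).items():
    out=[]
    c0=plane(T,u,v,.01)
    for P in(PT,PS):
        r=.07 if n=="stand" else .055 if n=="cutter" else .036
        m=(np.hypot(P[...,0]-c0[0],P[...,1]-c0[1])<r)
        zb=np.nanmedian(P[m&(P[...,2]<.005)][:,2])
        q=P[m&(P[...,2]>zb+.005)]
        hi=np.percentile(q[:,2],90)
        qq=q[q[:,2]>hi-.003] if n!="stand" else q
        (cx,cy),rr=cv2.minEnclosingCircle(qq[:,:2].astype(np.float32))
        out+=[round(x,4) for x in(zb,hi,cx,cy,2*rr)]+[len(qq)]
    print(n,c0[:2].round(4),out)
c=cv2.resize(T["img"][170:295,105:400,::-1],None,fx=2.7,fy=2.7,interpolation=cv2.INTER_CUBIC);cv2.imwrite("pics/crop.png",c)
E
```

```text
base [255.31234631 483.41564368] [500.53891114 229.60724507] tcp [-98.25960258 440.34949344] [565.94181937 448.89321877]
stand [0.5253 0.1342] [np.float64(0.0014), np.float64(0.0249), 0.5238, 0.1427, 0.1308, 1952, np.float64(-0.0017), np.float64(0.0265), 0.5268, 0.134, 0.1366, 1511]
cutter [ 0.6022 -0.0756] [np.float64(0.0015), np.float64(0.0215), 0.6038, -0.0735, 0.0396, 141, np.float64(-0.0011), np.float64(0.0187), 0.6017, -0.0727, 0.0428, 88]
sleeve [ 0.5949 -0.2561] [np.float64(0.0017), np.float64(0.0194), 0.5959, -0.2549, 0.0402, 105, np.float64(-0.0009), np.float64(0.0168), 0.593, -0.254, 0.0405, 40]
spacer [ 0.4493 -0.1975] [np.float64(0.0015), np.float64(0.0137), 0.4507, -0.1986, 0.0473, 167, np.float64(-0.0007), np.float64(0.0109), 0.4502, -0.1959, 0.0498, 82]
bearing [0.4563 0.0092] [np.float64(0.0017), np.float64(0.0173), 0.4568, 0.0091, 0.0514, 212, np.float64(-0.0006), np.float64(0.0149), 0.4557, 0.01, 0.0534, 131]
cap [0.4461 0.2766] [np.float64(0.0013), np.float64(0.0196), 0.4472, 0.2769, 0.0412, 194, np.float64(-0.0029), np.float64(0.017), 0.4456, 0.2782, 0.0412, 176]
```

View pics/crop.png

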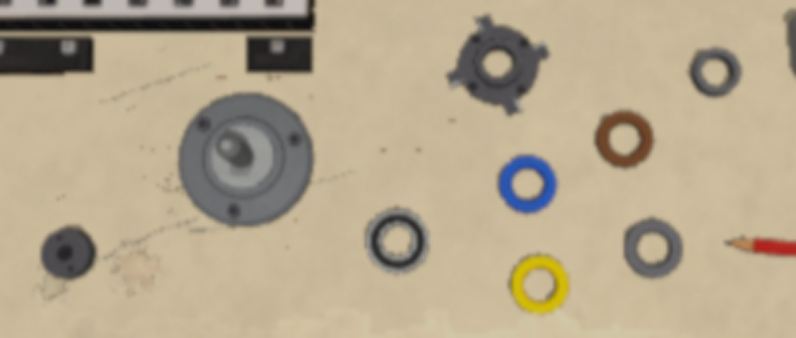

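The crop confirms the choices:
- Sleeve: the small grey tube at crop (715,72).
- Spacer: the flat grey ring at (653,247).
- Bearing: the ring with the black seal at (397,240).
- Cap: dark with a socket, at (68,252).
- Cutter: hub up, at (497,63).
- Stand: at (245,158).

The diameters and heights from both views agree with the text. I'll start moving towards the sleeve.

Emit:
play_rows --pt "-1 -1 0 -0.5 65" --pt "-2 -2 0 -1 65" --pt "-3 -3.1 0 -1.6 65" --pt "-4 -4.1 0 -1.6 65" --pt "-5 -5.1 0 -1.6 65" --newtons 40

```text
clock: 0.72
position: [0.2948, 0.2999, 0.2311]
ee_rot: [0.0, -0.001, 1.0, -0.0]
contact_force: [1.8, 0.1, 0.1]
width: 0.0651
gripper_force: 0.0
```

Emit:
play_rows --pt "-0.7 -1.35 0 0 65" --pt "-1.4 -2.7 0 0 65" --pt "-2.1 -4.05 0 0 65" --pt "-2.8 -5.4 0 0 65" --pt "-3.5 -6.75 0 0 65"

```text
clock: 1.35
position: [0.4349, 0.0299, 0.2312]
ee_rot: [0.0, -0.0, 1.0, 0.0]
contact_force: [1.6, 0.3, 0.4]
width: 0.065
gripper_force: 0.0
```

Emit:
play_rows --pt "-0.7 -1.35 0.2 0 65" --pt "-1.4 -2.7 0.5 0 65" --pt "-2.1 -4.05 0.8 0 65" --pt "-2.8 -5.4 1 0 65" --pt "-3.5 -6.6 1.2 0 65"

```text
clock: 1.98
position: [0.575, -0.2343, 0.1823]
ee_rot: [-0.0, 0.0, 1.0, 0.0]
contact_force: [0.9, -0.5, 0.8]
width: 0.0649
gripper_force: 0.0
```

```bash
python3 - <<'E'
from rig import manip
import cv2,pickle
from h import *
I=manip.get_image("wrist");s=manip.get_state();pickle.dump((I,s),open("w1.pkl","wb"))
cv2.imwrite("pics/w1.png",I["img"][:,:,::-1]);print(s["position"],s["ee_rot"],s["qpos"]);print(np.round(I["R"],3).tolist(),(-np.array(I["R"]).T@I["t"]).round(3),I["fx"])
print(proj(I,[.5945,-.2545,.016]))
E
```

```text
[ 0.57883164 -0.24136348  0.18055102] [ 0.00135121  0.00139504  0.99999346 -0.00305137] [-0.50358268  0.38129613  1.47417741 -0.00422484  1.28081526 -2.07039162]
[[0.001, 1.0, -0.0], [0.953, -0.001, 0.302], [0.302, -0.0, -0.953]] [ 0.496 -0.234  0.324] 323.4589942840732
[262.01356323 209.46512197]
```

View pics/w1.png

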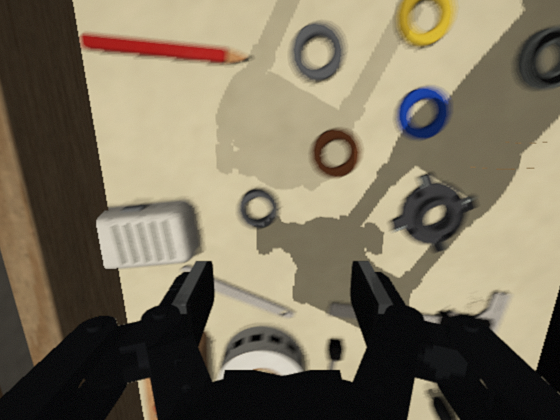

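The wrist view shows the sleeve at (259,208), the brown ring at (336,152), the spacer at (318,52), the cutter at (435,212), and the fingers at the bottom with the spanner beyond. I'll measure again now that the arm has settled.

```bash
cat >> h.py <<'E'
def ring(I,c0,h,r,zoff=None):
    """top rim of a round part: depth-segmented pixels, outer circle fitted by rays cast on the plane of its top"""
    P=cloud(I);m=np.hypot(P[...,0]-c0[0],P[...,1]-c0[1])<r*1.6
    zb=np.nanmedian(P[m&(np.abs(P[...,2])<.006)][:,2]) if zoff is None else zoff
    k=(m&(P[...,2]>zb+h-.0035)&(P[...,2]<zb+h+.006)).astype(np.uint8)
    zt=np.median(P[k>0][:,2])-zb
    n,l,st,_=cv2.connectedComponentsWithStats(k);k=(l==1+np.argmax(st[1:,4])).astype(np.uint8)
    cs=max(cv2.findContours(k,cv2.RETR_EXTERNAL,cv2.CHAIN_APPROX_NONE)[0],key=cv2.contourArea)[:,0,:].astype(float)
    W=np.array([plane(I,u,v,h) for u,v in cs])[:,:2]
    from scipy.optimize import least_squares
    f=least_squares(lambda p:np.hypot(*(W-p[:2]).T)-p[2],[*c0,r],loss="soft_l1",f_scale=.001)
    return f.x.round(4),round(zb,4),round(zt,4)
E
cat > m.py <<'E'
from rig import manip
import sys;from h import *
I=manip.get_image("wrist");s=manip.get_state()
print("tcp",s["position"].round(4),"F",s["contact_force"].round(1),"w",round(s["width"],4))
a=list(map(float,sys.argv[1:]))
for i in range(0,len(a),4): print(ring(I,a[i:i+2],a[i+2],a[i+3]))
E
python3 m.py .5945 -.2545 .016 .02  .4505 -.197 .01 .024 .603 -.073 .02 .02
```

```text
tcp [ 0.5766 -0.2375  0.1808] F [-0.6  0.2  0.1] w 0.0652
(array([ 0.5936, -0.2568,  0.0193]), np.float64(-0.0005), np.float64(0.0159))
(array([ 0.4487, -0.2008,  0.0233]), np.float64(-0.0007), np.float64(0.0098))
(array([ 0.6008, -0.0765,  0.0195]), np.float64(-0.0003), np.float64(0.0194))
```

Emit:
play_rows --pt "-0.2 -0.2 1 0 60" --pt "-0.4 -0.45 2 0 60" --pt "-0.4 -0.45 2 0 60"

```text
clock: 2.45
position: [0.5882, -0.2486, 0.0998]
ee_rot: [-0.004, -0.0, 1.0, 0.002]
contact_force: [0.2, 0.6, 0.8]
width: 0.0601
gripper_force: 0.0
```

```bash
python3 m.py .5935 -.256 .016 .02; python3 m.py .5935 -.256 .016 .02
```

```text
tcp [ 0.5894 -0.2491  0.1021] F [ 0.4 -1.3  0.1] w 0.0603
(array([ 0.5934, -0.2567,  0.0194]), np.float64(-0.0006), np.float64(0.0158))
tcp [ 0.5905 -0.2496  0.1038] F [-0.6 -0.1  0.1] w 0.0599
(array([ 0.5933, -0.2567,  0.0194]), np.float64(-0.0006), np.float64(0.0158))
```

Emit:
play_rows --pt "-0.08 -0.17 0.8 0 60" --pt "-0.08 -0.17 1.8 0 60" --pt "-0.08 -0.17 2.45 0 60" --pt "-0.08 -0.17 2.45 0 60" --pt "-0.08 -0.17 2.45 0 34"

```text
clock: 3.18
position: [0.5954, -0.2575, 0.0078]
ee_rot: [0.002, -0.0, 1.0, -0.001]
contact_force: [0.2, -0.0, 0.4]
width: 0.0432
gripper_force: 0.0
```

Emit:
play_rows --pt "0 0 0 0 34" --pt "0 0 0 0 34" --pt "0 0 0 0 34"

```text
clock: 3.55
position: [0.5955, -0.2575, 0.0083]
ee_rot: [0.002, -0.0, 1.0, -0.001]
contact_force: [-0.8, 1.8, 7.0]
width: 0.0352
gripper_force: 39.4
```

```bash
python3 - <<'E'
from rig import manip
import cv2
from h import *
I=manip.get_image("wrist");print(manip.get_state()["position"])
cv2.imwrite("pics/w2.png",I["img"][:,:,::-1])
E
```

```text
[ 0.59544439 -0.25745181  0.00832284]
```

View pics/w2.png

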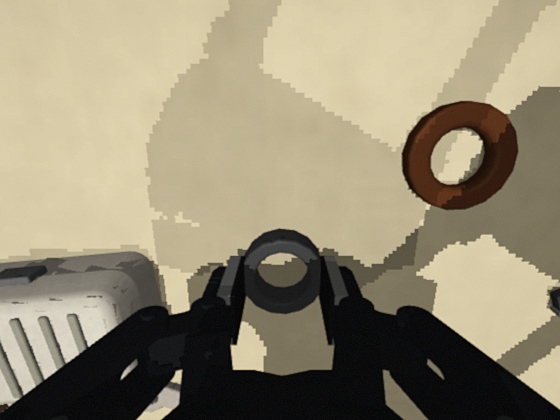

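The sleeve (283,270) is between the pads. The opening reads 35 mm, less than its 40 mm, so I'll check where it sits relative to the pads.

```bash
python3 m.py .5955 -.2575 .016 .02; python3 - <<'E'
from rig import manip
from h import *
I=manip.get_image("wrist");P=cloud(I)
for z in(0,.01,.02,.03): print(z,[proj(I,[.5955+dx,-.2575,z]).round() for dx in(-.011,0,.011)])
for v in range(225,345,10):
    print(v,[tuple((P[v,u]*1000).round().tolist()) for u in(232,240,247,283,320,330)])
E
```

```text
tcp [ 0.5955 -0.2575  0.0083] F [-1.2  2.1  6.8] w 0.0356
(array([ 0.5926, -0.2579,  0.02  ]), np.float64(-0.0006), np.float64(0.0159))
0 [array([282., 247.]), array([282., 266.]), array([282., 285.])]
0.01 [array([282., 256.]), array([282., 276.]), array([282., 296.])]
0.02 [array([282., 265.]), array([282., 287.]), array([282., 308.])]
0.03 [array([282., 277.]), array([282., 300.]), array([282., 321.])]
225 [(573.0, -283.0, -1.0), (573.0, -279.0, -1.0), (573.0, -275.0, -1.0), (573.0, -257.0, -1.0), (573.0, -239.0, -0.0), (573.0, -234.0, -2.0)]
235 [(578.0, -283.0, 0.0), (578.0, -279.0, -1.0), (578.0, -275.0, -1.0), (575.0, -257.0, 8.0), (578.0, -239.0, 0.0), (578.0, -234.0, -1.0)]
245 [(584.0, -283.0, -1.0), (584.0, -279.0, -1.0), (584.0, -276.0, -1.0), (577.0, -257.0, 15.0), (584.0, -238.0, -0.0), (584.0, -233.0, -1.0)]
255 [(589.0, -283.0, -0.0), (589.0, -279.0, 0.0), (582.0, -274.0, 14.0), (590.0, -257.0, -2.0), (589.0, -238.0, -1.0), (589.0, -233.0, -0.0)]
265 [(583.0, -280.0, 22.0), (583.0, -276.0, 22.0), (587.0, -274.0, 15.0), (596.0, -257.0, -2.0), (587.0, -240.0, 15.0), (58
[... 312 characters left out ...]
83.0, -276.0, 46.0), (593.0, -275.0, 30.0), (603.0, -274.0, 15.0), (607.0, -257.0, 9.0), (600.0, -240.0, 20.0), (583.0, -240.0, 46.0)]
305 [(587.0, -276.0, 47.0), (598.0, -276.0, 30.0), (619.0, -277.0, -0.0), (608.0, -257.0, 16.0), (604.0, -240.0, 21.0), (587.0, -240.0, 46.0)]
315 [(591.0, -276.0, 47.0), (602.0, -276.0, 32.0), (626.0, -277.0, -1.0), (626.0, -257.0, -1.0), (626.0, -237.0, -1.0), (592.0, -239.0, 46.0)]
325 [(596.0, -277.0, 46.0), (632.0, -281.0, -1.0), (632.0, -277.0, -1.0), (632.0, -257.0, -0.0), (nan, nan, nan), (596.0, -239.0, 47.0)]
335 [(601.0, -277.0, 46.0), (639.0, -281.0, -1.0), (639.0, -277.0, -1.0), (639.0, -257.0, -1.0), (639.0, -236.0, -1.0), (600.0, -239.0, 47.0)]
```

Emit:
play_rows --pt "0 0 -1 0 34" --pt "0 0 -2.4 0 34" --pt "0.3 0.7 -3.6 0 34" --pt "0.7 2.1 -4.2 0 34" --pt "1.1 3.5 -4.8 0 34"

```text
clock: 4.32
position: [0.5499, -0.1168, 0.1994]
ee_rot: [0.002, 0.0, 1.0, -0.0]
contact_force: [1.2, 0.2, -1.4]
width: 0.0353
gripper_force: 40.2
```

Emit:
play_rows --pt "0.4 1.4 0 0 34" --pt "0.8 2.8 0 0 34" --pt "1.2 4.2 0 0 34" --pt "1.6 5.6 0 0 34" --pt "1.8 6.3 0 0 34"

```text
clock: 4.95
position: [0.4768, 0.1366, 0.1983]
ee_rot: [0.001, -0.001, 1.0, 0.001]
contact_force: [0.5, -1.3, -0.8]
width: 0.0354
gripper_force: 40.2
```

Emit:
play_rows --pt "0 0 0 0 34" --pt "0 0 0 0 34"

```text
clock: 5.2
position: [0.4784, 0.1335, 0.1977]
ee_rot: [0.001, -0.0, 1.0, -0.0]
contact_force: [0.4, 0.2, -0.6]
width: 0.0354
gripper_force: 40.3
```

```bash
python3 - <<'E'
from rig import manip
import cv2,pickle
from h import *
I=manip.get_image("wrist");s=manip.get_state();print(s["position"],s["ee_rot"].round(4),s["contact_force"],s["width"]);pickle.dump(I,open("stand.pkl","wb"))
cv2.imwrite("pics/w3.png",I["img"][:,:,::-1])
P=cloud(I)
for (u,v) in [(280,280)]: print(P[v,u])
E
```

```text
[0.47845297 0.13319675 0.1974761 ] [ 7.e-04  1.e-04  1.e+00 -2.e-04] [ 0.4774722  -0.76242001 -0.47673195] 0.0354733415239863
[0.59558976 0.13073426 0.00092419]
```

View pics/w3.png

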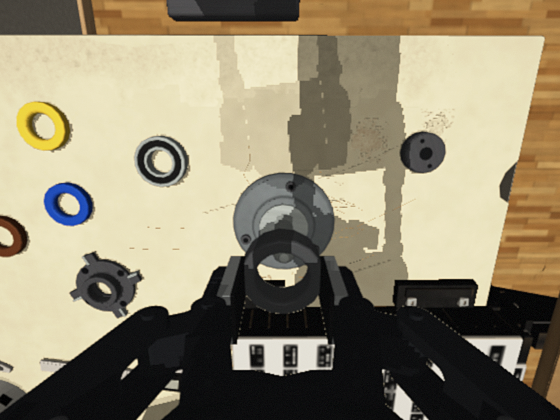

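The image's downward direction is +x. The held sleeve at (282,270) half hides the stand at (284,220), so I'll move forward a little for a clear view.

Emit:
play_rows --pt "-1 0 0 0 34" --pt "-1.9 0 0 0 34" --pt "-1.9 0 0 0 34" --pt "-1.9 0 0 0 34"

```text
clock: 5.75
position: [0.5534, 0.133, 0.1965]
ee_rot: [-0.001, 0.001, 1.0, -0.0]
contact_force: [0.3, 0.4, -0.6]
width: 0.0357
gripper_force: 40.3
```

```bash
python3 - <<'E'
from rig import manip
import cv2,pickle
from h import *
from scipy.optimize import least_squares
I=manip.get_image("wrist");s=manip.get_state();print(s["position"],s["ee_rot"].round(4));pickle.dump(I,open("stand2.pkl","wb"))
cv2.imwrite("pics/w4.png",I["img"][:,:,::-1])
P=cloud(I);c0=np.array([.526,.133])
def near(r0,r1,z0,z1):
    r=np.hypot(P[...,0]-c0[0],P[...,1]-c0[1]);return (r>=r0)&(r<r1)&(P[...,2]>z0)&(P[...,2]<z1)
for z in np.arange(0,.1,.004):
    k=near(0,.06,z,z+.004);print(round(z,3),k.sum(),P[k].mean(0).round(4) if k.any() else "")
k=near(0,.015,.03,.08);q=P[k]
# arbor cylinder (visible side) fit radius 10mm
f=least_squares(lambda p:np.hypot(q[:,0]-p[0],q[:,1]-p[1])-p[2],[*c0,.01],loss="soft_l1",f_scale=.001);print("arbor",f.x,len(q))
f=least_squares(lambda p:np.hypot(q[:,0]-p[0],q[:,1]-p[1])-.01,[*c0],loss="soft_l1",f_scale=.001);print("arbor r10",f.x,len(q))
print("tip", P[near(0,.02,.0895,.096)].mean(0))
print("held",proj(I,[s["position"][0]-.003,s["position"][1],s["position"][2]+.008]))
E
```

```text
[0.55308669 0.13323375 0.19665937] [-8.e-04  4.e-04  1.e+00 -1.e-04]
0.0 190 [5.443e-01 1.191e-01 4.000e-04]
0.004 147 [0.5021 0.1335 0.0072]
0.008 2371 [0.5167 0.1345 0.0108]
0.012 3285 [0.5195 0.1341 0.0132]
0.016 1431 [0.5196 0.1337 0.0174]
0.02 1483 [0.5186 0.134  0.0215]
0.024 8 [0.5148 0.136  0.0263]
0.028 8 [0.5138 0.133  0.0303]
0.032 11 [0.5142 0.1353 0.0341]
0.036 9 [0.5141 0.132  0.0382]
0.04 9 [0.5142 0.1335 0.0415]
0.044 14 [0.5139 0.1344 0.0459]
0.048 9 [0.515  0.1352 0.05  ]
0.052 16 [0.514  0.1334 0.0539]
0.056 14 [0.5144 0.1333 0.0583]
0.06 10 [0.5141 0.1336 0.0623]
0.064 14 [0.5142 0.134  0.0663]
0.068 13 [0.5137 0.134  0.0701]
0.072 9 [0.5143 0.1346 0.0729]
0.076 22 [0.515  0.1331 0.0786]
0.08 162 [0.5207 0.1345 0.0822]
0.084 148 [0.5211 0.1341 0.086 ]
0.088 154 [0.5217 0.1344 0.0902]
0.092 8 [0.5214 0.1343 0.0923]
0.096 0 
arbor [0.52221504 0.13424908 0.00976833] 155
arbor r10 [0.52247514 0.13427304] 155
tip [0.52181721 0.13439085 0.09086858]
held [283.04674582 276.47501941]
```

View pics/w4.png

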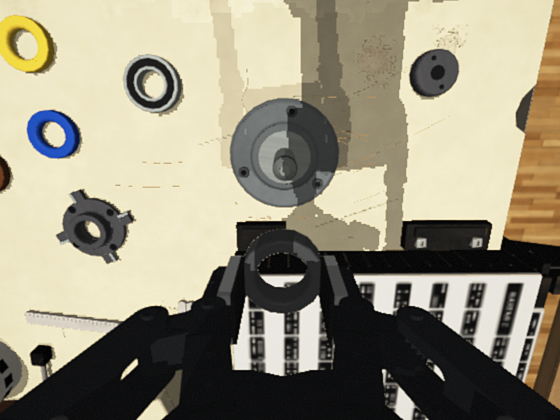

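The stand is clear at (285,155), with the arbor axis at wrist-camera world (0.5223, 0.1343) and the tip at z = 0.092. Next I'll find the held sleeve's offset in the same picture.

```bash
cat >> h.py <<'E'
def held(I,tcp,off,r):
    """top outline of the held part: depth pixels near its top plane (tcp z + off)"""
    from scipy.optimize import least_squares
    P=cloud(I);z=tcp[2]+off;c=np.array([tcp[0]-.003,tcp[1]])
    k=(np.hypot(P[...,0]-c[0],P[...,1]-c[1])<r+.006)&(abs(P[...,1]-c[1])<r*.8)&(abs(P[...,2]-z)<.0035)
    zt=np.median(P[k][:,2]);q=P[k];rr=np.hypot(*(q[:,:2]-c).T)
    cs=cv2.findContours(k.astype(np.uint8),cv2.RETR_EXTERNAL,cv2.CHAIN_APPROX_NONE)[0]
    W=np.array([plane(I,u,v,zt) for u,v in max(cs,key=len)[:,0,:]])[:,:2]
    W=W[(abs(W[:,1]-c[1])<r*.75)&(np.hypot(*(W-c).T)>r-.005)]
    f=least_squares(lambda p:np.hypot(*(W-p).T)-r,c,loss="soft_l1",f_scale=.001).x
    return (f-tcp[:2]).round(4),round(zt-tcp[2],4),len(W)
E
python3 - <<'E'
import pickle;from h import *
I=pickle.load(open("stand2.pkl","rb"));print(held(I,np.array([.5531,.1332,.1966]),.0076,.02))
I=pickle.load(open("stand.pkl","rb"));print(held(I,np.array([.4784,.1333,.1975]),.0076,.02))
E
```

```text
(array([-0.0018, -0.0008]), np.float64(0.0067), 134)
(array([-0.0023, -0.0003]), np.float64(0.007), 139)
```

Emit:
play_rows --pt "0.71 0.04 0.5 0 34" --pt "0.71 0.04 1.5 0 34" --pt "0.71 0.04 2.1 0 34" --pt "0.71 0.04 2.3 0 34" --pt "0.71 0.04 2.5 0 34"

```text
clock: 6.42
position: [0.5258, 0.1357, 0.0974]
ee_rot: [0.001, -0.0, 1.0, 0.0]
contact_force: [0.3, 0.1, -1.0]
width: 0.0352
gripper_force: 40.3
```

Emit:
play_rows --pt "0 0 0.3 0 34" --pt "0 0 0.6 0 34" --pt "0 0 0.9 0 34" --pt "0 0 1.2 0 34" --pt "0 0 1.5 0 34"

```text
clock: 7.05
position: [0.5255, 0.1357, 0.036]
ee_rot: [-0.0, -0.0, 1.0, 0.0]
contact_force: [-0.2, -1.1, -1.5]
width: 0.0358
gripper_force: 40.3
```

Emit:
play_rows --pt "0 0 0.1 0 34" --pt "0 0 0.18 0 34" --pt "0 0 0.18 0 34"

```text
clock: 7.42
position: [0.5254, 0.1357, 0.0304]
ee_rot: [-0.0, -0.0, 1.0, 0.0]
contact_force: [-3.0, -1.4, 3.9]
width: 0.0355
gripper_force: 40.6
```

```bash
python3 - <<'E'
from rig import manip
from h import *
I=manip.get_image("wrist");s=manip.get_state();print(s["position"],s["contact_force"]);print(held(I,s["position"],.0076,.02))
E
```

```text
[0.52537748 0.13570777 0.03034945] [-2.72912019 -0.62755203  3.86324361]
(array([-0.0022, -0.0003]), np.float64(0.0069), 105)
```

Emit:
play_rows --pt "0 0 0 0 48" --pt "0 0 0 0 60" --pt "0 0 -0.5 0 60" --pt "0 0 -1.8 0 60" --pt "0 0 -3 0 60"

```text
clock: 8.1
position: [0.5257, 0.1357, 0.1509]
ee_rot: [0.0, -0.0, 1.0, 0.0]
contact_force: [1.0, -0.8, 0.0]
width: 0.0602
gripper_force: 0.0
```

Emit:
play_rows --pt "-0.4 -0.5 -0.7 0 62" --pt "-0.7 -1.8 -0.7 0 62" --pt "-1.2 -3.2 -0.7 0 62" --pt "-1.7 -4.5 -0.5 0 62" --pt "-1.9 -5.3 0 0 62"

```text
clock: 8.72
position: [0.6038, -0.0793, 0.1503]
ee_rot: [0.002, 0.001, 1.0, -0.001]
contact_force: [-0.0, 0.5, 0.2]
width: 0.0619
gripper_force: 0.0
```

Emit:
play_rows --pt "0 0 0.6 0 62" --pt "0 0 0.9 0 62" --pt "0 0 0.9 0 62"

```text
clock: 9.1
position: [0.601, -0.0758, 0.1129]
ee_rot: [-0.001, -0.0, 1.0, 0.0]
contact_force: [-0.3, -0.5, 0.4]
width: 0.0618
gripper_force: 0.0
```

```bash
python3 m.py .601 -.0765 .02 .02; python3 - <<'E'
from rig import manip
from h import *
I=manip.get_image("top");P=cloud(I);r=np.hypot(P[...,0]-.526,P[...,1]-.134)
for a,b in((0,.0125),(.013,.019),(.021,.025),(.03,.05)):
    q=P[(r>a)&(r<b)];print(a,np.percentile(q[:,2],[5,25,50,75,95]).round(4))
E
```

```text
tcp [ 0.6017 -0.0758  0.1138] F [-0.2  0.4  0.5] w 0.062
(array([ 0.6006, -0.075 ,  0.0194]), np.float64(-0.0004), np.float64(0.0197))
0 [0.028  0.0496 0.0818 0.0882 0.0931]
0.013 [0.0231 0.0341 0.0383 0.0402 0.0418]
0.021 [0.0195 0.0226 0.0238 0.0253 0.0374]
0.03 [0.0122 0.014  0.0154 0.0173 0.0201]
```

```bash
python3 - <<'E'
from rig import manip
import pickle
from h import *
for n,I,t,w in(("w40",pickle.load(open("stand2.pkl","rb")),np.array([.5531,.1332,.1966]),.02),("w62",manip.get_image("wrist"),manip.get_state()["position"],.031)):
    P=cloud(I)-t
    for s in(-1,1):
        k=(s*P[...,1]>w-.001)&(s*P[...,1]<w+.016)&(abs(P[...,0])<.014)&(P[...,2]>-.02)&(P[...,2]<.05)
        q=P[k];print(n,s,k.sum(),np.percentile(q[:,2],[0,1,3,10,50]).round(4),q[:,0].min().round(4),q[:,0].max().round(4),np.abs(q[:,1]).min().round(4))
E
```

```text
w40 -1 1869 [-0.0062  0.0057  0.0082  0.0132  0.0368] -0.014 0.01 0.019
w40 1 1555 [0.0035 0.0054 0.0082 0.0129 0.0351] -0.014 0.0104 0.019
w62 -1 2606 [0.0044 0.0064 0.0089 0.0134 0.0308] -0.014 0.0103 0.031
w62 1 2615 [0.0042 0.0063 0.0088 0.0132 0.0308] -0.014 0.0099 0.0302
```

Emit:
play_rows --pt "0 0.02 0.9 0 62" --pt "0 0.02 1.9 0 58" --pt "0 0.02 2.5 0 55" --pt "0 0.02 2.67 0 52" --pt "0 0.02 2.67 0 48" --newtons 60

```text
clock: 9.88
position: [0.6023, -0.0754, 0.0077]
ee_rot: [0.001, -0.0, 1.0, -0.0]
contact_force: [-0.2, 0.9, 0.7]
width: 0.0479
gripper_force: 0.0
```

Emit:
play_rows --pt "0 0 0 0 34" --pt "0 0 0 0 34" --pt "0 0 0 0 34" --pt "0 0 0 0 34"

```text
clock: 10.38
position: [0.6029, -0.0754, 0.0089]
ee_rot: [0.002, -0.0, 1.0, -0.0]
contact_force: [-1.9, 0.8, 6.5]
width: 0.0352
gripper_force: 58.4
```

```bash
python3 m.py .601 -.0755 .02 .02
```

```text
tcp [ 0.6029 -0.0754  0.0089] F [-1.3  2.   6.8] w 0.0352
(array([ 0.5997, -0.0757,  0.0206]), np.float64(-0.0004), np.float64(0.0197))
```

Emit:
play_rows --pt "0 0 -0.5 0 34" --pt "0 0 -1.5 0 34" --pt "0 0 -3 0 34" --pt "0.4 1.2 -4 0 34" --pt "0.8 2.6 -4.4 0 34"

```text
clock: 11.05
position: [0.571, 0.0285, 0.1861]
ee_rot: [0.003, 0.001, 1.0, -0.0]
contact_force: [-0.6, 0.2, -2.0]
width: 0.0355
gripper_force: 58.1
```

Emit:
play_rows --pt "0.3 1.3 0 0 34" --pt "0.45 2.4 0 0 34" --pt "0.45 2.62 0 0 34" --pt "0.45 2.62 0 0 34" --pt "0.45 2.62 0 0 34"

```text
clock: 11.68
position: [0.5518, 0.1321, 0.1828]
ee_rot: [-0.0, 0.0, 1.0, -0.0]
contact_force: [0.4, -0.4, -1.8]
width: 0.0354
gripper_force: 58.1
```

```bash
cat > st.py <<'E'
from rig import manip
import sys;from h import *
from scipy.optimize import least_squares
I=manip.get_image("wrist");s=manip.get_state();t=s["position"];print(t.round(4),s["ee_rot"].round(4),s["contact_force"].round(1),s["width"].round(4))
if len(sys.argv)>2: print("held",held(I,t,float(sys.argv[1]),float(sys.argv[2])))
P=cloud(I);q=P[(np.hypot(P[...,0]-.5223,P[...,1]-.1343)<.014)&(P[...,2]<min(.08,t[2]-.02))&(P[...,2]>.045)]
if len(q)>20: print("arbor",len(q),least_squares(lambda p:np.hypot(q[:,0]-p[0],q[:,1]-p[1])-.01,[.5223,.1343],loss="soft_l1",f_scale=.001).x.round(4))
if len(sys.argv)>3: cv2.imwrite("pics/"+sys.argv[3],I["img"][:,:,::-1])
E
python3 st.py .0108 .02 w5.png
```

```text
Traceback (most recent call last):
  File "st.py", line 4, in <module>
    I=manip.get_image("wrist");s=manip.get_state();t=s["position"];print(t.round(4),s["ee_rot"].round(4),s["contact_force"].round(1),s["width"].round(4))
                                                                                                                                     ^^^^^^^^^^^^^^^^
AttributeError: 'float' object has no attribute 'round'
```

```bash
sed -i 's/,s\["width"\].round(4)//' st.py; python3 st.py .0108 .02 w5.png
```

```text
[0.5518 0.132  0.1828] [-1.e-04  6.e-04  1.e+00 -2.e-04] [-0.5  0.3 -1.5]
held (array([-0.0023, -0.0005]), np.float64(0.0103), 145)
arbor 138 [0.5224 0.1344]
```

View pics/w5.png

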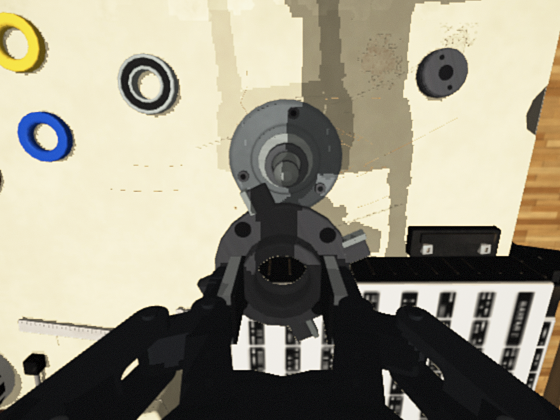

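The cutter is held level at (282,268), and the sleeve is seated on the stand at (285,160).

Emit:
play_rows --pt "0.4 0.07 0 0 34" --pt "0.68 0.07 0.6 0 34" --pt "0.68 0.07 1.4 0 34" --pt "0.68 0.07 1.9 0 34" --pt "0.68 0.07 2.1 0 34"

```text
clock: 12.4
position: [0.5225, 0.1357, 0.0979]
ee_rot: [-0.001, 0.0, 1.0, -0.0]
contact_force: [-0.7, -0.7, -2.3]
width: 0.0353
gripper_force: 58.1
```

Emit:
play_rows --pt "0 0 0.25 0 34" --pt "0 0 0.5 0 34" --pt "0 0 0.75 0 34" --pt "0 0 1 0 34" --pt "0 0 1.15 0 34"

```text
clock: 13.02
position: [0.5241, 0.1361, 0.0522]
ee_rot: [-0.0, -0.0, 1.0, -0.0]
contact_force: [-0.2, -0.7, -1.0]
width: 0.0352
gripper_force: 58.1
```

Emit:
play_rows --pt "0 0 0.05 0 34" --pt "0 0 0.1 0 34" --pt "0 0 0.14 0 34" --pt "0 0 0.14 0 34"

```text
clock: 13.52
position: [0.5244, 0.1361, 0.0474]
ee_rot: [0.0, -0.0, 1.0, 0.0]
contact_force: [0.3, 0.1, -1.8]
width: 0.0354
gripper_force: 58.1
```

Emit:
play_rows --pt "0 0 0.04 0 34" --pt "0 0 0.08 0 34" --pt "0 0 0.08 0 34"

```text
clock: 13.9
position: [0.5246, 0.1362, 0.0468]
ee_rot: [0.001, -0.0, 1.0, 0.0]
contact_force: [-4.7, -0.5, 15.0]
width: 0.0349
gripper_force: 59.8
```

Emit:
play_rows --pt "0 0 -0.04 0 48" --pt "0 0 -0.04 0 60" --pt "0 0 -0.5 0 60" --pt "0 0 -1.8 0 60" --pt "0 0 -3 0 60"

```text
clock: 14.52
position: [0.5243, 0.1361, 0.165]
ee_rot: [-0.0, -0.0, 1.0, 0.0]
contact_force: [0.2, 0.2, 0.0]
width: 0.0601
gripper_force: 0.0
```

Emit:
play_rows --pt "0.2 -1 0 0 64" --pt "0.6 -2.4 0 0 64" --pt "1 -3.8 0 0 64" --pt "1.4 -5.2 0 0 64" --pt "1.7 -6.6 0 0 64"

```text
clock: 15.15
position: [0.4557, -0.1295, 0.164]
ee_rot: [0.0, -0.0, 1.0, 0.0]
contact_force: [-0.5, -0.3, 0.8]
width: 0.0642
gripper_force: 0.0
```

Emit:
play_rows --pt "0.1 -1 0.5 0 64" --pt "0.15 -1.7 1.4 0 64" --pt "0.15 -1.7 1.4 0 64" --pt "0.15 -1.7 1.4 0 64"

```text
clock: 15.65
position: [0.4507, -0.1955, 0.1083]
ee_rot: [0.0, -0.0, 1.0, 0.0]
contact_force: [0.3, -0.2, 0.0]
width: 0.0638
gripper_force: 0.0
```

```bash
python3 m.py .449 -.2 .01 .024; python3 - <<'E'
from rig import manip
from h import *
I=manip.get_image("top");P=cloud(I);r=np.hypot(P[...,0]-.526,P[...,1]-.134)
for a,b in((0,.0125),(.013,.019),(.024,.034)):
    q=P[(r>a)&(r<b)];print(a,np.percentile(q[:,2],[5,25,50,75,95]).round(4))
E
```

```text
tcp [ 0.4511 -0.1954  0.1088] F [-0.2  0.1  0.1] w 0.0638
(array([ 0.4475, -0.2004,  0.0233]), np.float64(-0.0006), np.float64(0.0098))
0 [0.0521 0.0677 0.0842 0.0885 0.0936]
0.013 [0.0451 0.0555 0.0591 0.0606 0.0619]
0.024 [0.0165 0.0453 0.0473 0.0488 0.0501]
```

Emit:
play_rows --pt "0.05 -0.12 1 0 64" --pt "0.05 -0.12 2 0 62" --pt "0.05 -0.12 2.5 0 60" --pt "0.05 -0.12 2.7 0 58" --pt "0.05 -0.12 2.72 0 56" --newtons 45

```text
clock: 16.38
position: [0.4492, -0.2005, -0.0002]
ee_rot: [0.0, -0.001, 1.0, -0.0]
contact_force: [-0.1, 0.6, 0.6]
width: 0.0562
gripper_force: 0.0
```

Emit:
play_rows --pt "0 0 0.03 0 53" --pt "0 0 0.05 0 52" --pt "0 0 0.05 0 52"

```text
clock: 16.75
position: [0.4487, -0.2009, -0.0023]
ee_rot: [0.0, -0.0, 1.0, -0.0]
contact_force: [0.5, 0.4, 0.2]
width: 0.052
gripper_force: 0.0
```

Emit:
play_rows --pt "0 0 0 0 42" --pt "0 0 0 0 42" --pt "0 0 0 0 42"

```text
clock: 17.12
position: [0.4487, -0.2009, -0.0018]
ee_rot: [0.0, -0.0, 1.0, -0.0]
contact_force: [-1.7, 0.8, 7.9]
width: 0.0439
gripper_force: 44.8
```

```bash
python3 m.py .448 -.2005 .01 .024
```

```text
tcp [ 0.4487 -0.2009 -0.0018] F [-0.5 -0.   5.5] w 0.0437
(array([ 0.4464, -0.2012,  0.0244]), np.float64(-0.0006), np.float64(0.0099))
```

Emit:
play_rows --pt "0 0 -0.5 0 42" --pt "0 0 -1.8 0 42" --pt "-0.2 0.6 -3.2 0 42" --pt "-0.5 2 -3.6 0 42" --pt "-0.8 3.4 -3.6 0 42"

```text
clock: 17.8
position: [0.482, -0.0641, 0.1436]
ee_rot: [0.003, 0.001, 1.0, -0.001]
contact_force: [1.1, -0.2, -1.1]
width: 0.0439
gripper_force: 46.1
```

Emit:
play_rows --pt "-0.3 1.4 0 0 42" --pt "-0.6 2.8 0 0 42" --pt "-0.9 4.2 0 0 42" --pt "-1.1 5 0 0 42" --pt "-1.1 5 0 0 42"

```text
clock: 18.42
position: [0.5245, 0.1375, 0.1412]
ee_rot: [0.0, -0.002, 1.0, 0.0]
contact_force: [0.1, -0.3, -0.5]
width: 0.0436
gripper_force: 46.1
```

Emit:
play_rows --pt "0 0 0 0 42" --pt "0 0 0 0 42"

```text
clock: 18.68
position: [0.524, 0.1342, 0.1413]
ee_rot: [-0.0, 0.0, 1.0, -0.0]
contact_force: [0.0, 0.2, -1.1]
width: 0.0435
gripper_force: 46.1
```

```bash
python3 st.py .0118 .024
```

```text
[0.5241 0.1342 0.1413] [-1.e-04  6.e-04  1.e+00 -1.e-04] [0.1 0.1 0.7]
held (array([-0.0016, -0.0005]), np.float64(0.0109), 165)
arbor 490 [0.5221 0.1337]
```

Emit:
play_rows --pt "0 0.02 0.5 0 42" --pt "0 0.02 1 0 42" --pt "0 0.02 1.3 0 42" --pt "0 0.02 1.6 0 42" --pt "0 0.02 1.9 0 42"

```text
clock: 19.35
position: [0.5247, 0.1359, 0.065]
ee_rot: [0.0, -0.0, 1.0, 0.0]
contact_force: [-0.4, 0.8, -0.2]
width: 0.0437
gripper_force: 46.1
```

Emit:
play_rows --pt "0 0 0.1 0 42" --pt "0 0 0.18 0 42" --pt "0 0 0.24 0 42" --pt "0 0 0.24 0 42"

```text
clock: 19.85
position: [0.5246, 0.1362, 0.0562]
ee_rot: [0.0, -0.0, 1.0, 0.0]
contact_force: [-0.2, -0.4, 2.3]
width: 0.0436
gripper_force: 46.3
```

Emit:
play_rows --pt "0 0 0.04 0 42" --pt "0 0 0.04 0 42" --pt "0 0 0 0 60" --pt "0 0 0 0 66" --pt "0 0 -0.6 0 66"

```text
clock: 20.48
position: [0.5226, 0.1359, 0.0781]
ee_rot: [-0.002, -0.0, 1.0, -0.0]
contact_force: [-0.6, -0.5, -0.7]
width: 0.0662
gripper_force: 0.0
```

Emit:
play_rows --pt "0 0 -1.2 0 68" --pt "0.3 -0.6 -1.8 0 68" --pt "0.9 -1.8 -1.6 0 68" --pt "1.5 -2.9 -1 0 68" --pt "1.7 -3.2 -0.6 0 68"

```text
clock: 21.1
position: [0.4542, 0.0063, 0.1028]
ee_rot: [-0.001, 0.001, 1.0, -0.0]
contact_force: [0.5, 0.2, -0.3]
width: 0.068
gripper_force: 0.0
```

Emit:
play_rows --pt "0 0 0 0 68" --pt "0 0 0 0 68"

```text
clock: 21.35
position: [0.4575, 0.0084, 0.1042]
ee_rot: [0.001, -0.0, 1.0, 0.0]
contact_force: [-0.8, -0.1, 0.3]
width: 0.0679
gripper_force: 0.0
```

```bash
python3 m.py .4555 .008 .014 .026; python3 - <<'E'
from rig import manip
from h import *
I=manip.get_image("top");P=cloud(I);r=np.hypot(P[...,0]-.526,P[...,1]-.134)
for a,b in((0,.0125),(.014,.022),(.026,.034)):
    q=P[(r>a)&(r<b)];print(a,np.percentile(q[:,2],[5,25,50,75,95]).round(4))
E
```

```text
tcp [0.4577 0.0085 0.1044] F [-0.9 -0.6 -0.2] w 0.0683
(array([0.4532, 0.0081, 0.0253]), np.float64(-0.0006), np.float64(0.0137))Traceback (most recent call last):
  File "<stdin>", line 5, in <module>
    return _quantile_unchecked(
        a, q, axis, out, overwrite_input, method, keepdims, weights)
    return _ureduce(a,
                    func=_quantile_ureduce_func,
    ...<5 lines>...
                    overwrite_input=overwrite_input,
                    method=method)
    r = func(a, **kwargs)
    result = _quantile(arr,
                       quantiles=q,
    ...<2 lines>...
                       out=out,
                       weights=wgt)
    slices_having_nans = np.isnan(arr[-1, ...])
                                  ~~~^^^^^^^^^
IndexError: index -1 is out of bounds for axis 0 with size 0
```

```bash
python3 - <<'E'
from rig import manip
from h import *
I=manip.get_image("scene");P=cloud(I);r=np.hypot(P[...,0]-.526,P[...,1]-.134)
for a,b in((0,.01),(.014,.022),(.026,.034)):
    q=P[(r>a)&(r<b)];print(a,len(q),np.percentile(q[:,2],[5,25,50,75,95]).round(4) if len(q) else "")
k=(r<.032)&(abs(P[...,2]-.067)<.004);print("spacer top centre",k.sum(),P[k].mean(0),P[k].max(0)-P[k].min(0))
k=(r<.032)&(P[...,2]>.084);print("tip",k.sum(),P[k].mean(0))
E
```

```text
0 61 [0.0571 0.0686 0.0824 0.0883 0.0912]
0.014 134 [0.044  0.0647 0.0664 0.0678 0.0691]
0.026 265 [0.0132 0.0174 0.0439 0.0458 0.061 ]
spacer top centre 196 [0.52543791 0.13987097 0.06659406] [0.04638095 0.04902137 0.00687255]
tip 31 [0.52330522 0.13800514 0.08806723]
```

Emit:
play_rows --pt "0.05 0 1 0 68" --pt "0.05 0 2 0 66" --pt "0.05 0 2.5 0 62" --pt "0.05 0 2.62 0 60" --pt "0.05 0 2.62 0 57" --newtons 50

```text
clock: 22.12
position: [0.4552, 0.0083, -0.0007]
ee_rot: [0.0, -0.001, 1.0, -0.0]
contact_force: [0.7, 0.2, 0.7]
width: 0.0573
gripper_force: 0.0
```

Emit:
play_rows --pt "0 0 0 0 46" --pt "0 0 0 0 46" --pt "0 0 0 0 46" --pt "0 0 0 0 46"

```text
clock: 22.62
position: [0.4554, 0.0083, 0.0003]
ee_rot: [0.001, -0.0, 1.0, 0.0]
contact_force: [-0.9, 1.6, 7.0]
width: 0.0483
gripper_force: 51.4
```

```bash
python3 m.py .453 .008 .014 .026
```

```text
tcp [4.554e-01 8.300e-03 3.000e-04] F [-0.5  1.9  7.6] w 0.0478
(array([0.4523, 0.0079, 0.0262]), np.float64(-0.0006), np.float64(0.0137))
```

Emit:
play_rows --pt "0 0 -0.5 0 46" --pt "0 0 -1.8 0 46" --pt "0 0 -3.2 0 46" --pt "-0.4 0.6 -3.5 0 46" --pt "-1 1.8 -3.5 0 46"

```text
clock: 23.3
position: [0.496, 0.0796, 0.1417]
ee_rot: [0.003, 0.001, 1.0, -0.0]
contact_force: [0.9, -0.2, -1.4]
width: 0.0478
gripper_force: 52.1
```

Emit:
play_rows --pt "-0.6 1.2 0 0 46" --pt "-0.75 1.38 0 0 46" --pt "-0.75 1.38 0 0 46" --pt "-0.75 1.38 0 0 46"

```text
clock: 23.8
position: [0.5234, 0.1341, 0.1388]
ee_rot: [-0.001, 0.0, 1.0, -0.0]
contact_force: [-0.2, 0.1, 0.1]
width: 0.0478
gripper_force: 52.2
```

```bash
python3 st.py .0137 .026
```

```text
[0.5234 0.1341 0.1389] [-5.e-04  4.e-04  1.e+00 -3.e-04] [-0.1 -0.1 -1.6]
held (array([-0.0024, -0.0005]), np.float64(0.0125), 180)
arbor 408 [0.5216 0.1335]
```

Emit:
play_rows --pt "-0.04 0.02 0.4 0 46" --pt "-0.04 0.02 0.8 0 46" --pt "-0.04 0.02 1.1 0 46" --pt "-0.04 0.02 1.4 0 46" --pt "-0.04 0.02 1.6 0 46"

```text
clock: 24.48
position: [0.5256, 0.1359, 0.074]
ee_rot: [-0.0, -0.0, 1.0, -0.0]
contact_force: [0.0, -0.5, -0.7]
width: 0.0479
gripper_force: 52.2
```

Emit:
play_rows --pt "0 0 0.08 0 46" --pt "0 0 0.14 0 46" --pt "0 0 0.2 0 46" --pt "0 0 0.2 0 46"

```text
clock: 24.98
position: [0.526, 0.1362, 0.0683]
ee_rot: [0.0, -0.0, 1.0, 0.0]
contact_force: [-1.8, -0.8, 7.2]
width: 0.0481
gripper_force: 52.8
```

Emit:
play_rows --pt "0 0 0 0 60" --pt "0 0 -0.02 0 68" --pt "0 0 -0.6 0 68" --pt "0 0 -1.5 0 68" --pt "0.3 0.6 -1.8 0 64"

```text
clock: 25.6
position: [0.5164, 0.1596, 0.1412]
ee_rot: [0.003, 0.001, 1.0, 0.0]
contact_force: [-0.2, 0.5, 0.2]
width: 0.0638
gripper_force: 0.0
```

Emit:
play_rows --pt "0.6 1.2 0 0 62" --pt "1.3 2.4 0.3 0 62" --pt "1.7 2.9 0.9 0 62" --pt "1.7 2.9 0.9 0 62" --pt "1.7 2.9 0.9 0 62"

```text
clock: 26.22
position: [0.4469, 0.2759, 0.1034]
ee_rot: [0.001, -0.0, 1.0, 0.0]
contact_force: [0.2, -0.0, 0.1]
width: 0.0621
gripper_force: 0.0
```

```bash
python3 m.py .445 .277 .016 .021;  python3 - <<'E'
from rig import manip
from h import *
I=manip.get_image("scene");P=cloud(I);r=np.hypot(P[...,0]-.526,P[...,1]-.138)
for a,b in((0,.01),(.014,.024),(.028,.034)):
    q=P[(r>a)&(r<b)];print(a,len(q),np.percentile(q[:,2],[5,25,50,75,95]).round(4) if len(q) else "")
cv2.imwrite("pics/s2.png",cv2.resize(I["img"][230:360,240:400,::-1],None,fx=4,fy=4,interpolation=cv2.INTER_CUBIC))
E
```

```text
tcp [0.4473 0.2757 0.1037] F [-0.4 -0.5  0.2] w 0.0617
(array([0.4436, 0.276 , 0.0199]), np.float64(-0.0006), np.float64(0.0161))
0 57 [0.0727 0.0803 0.0847 0.0882 0.0902]
0.014 334 [0.0195 0.0474 0.0786 0.0807 0.0825]
0.028 216 [0.0106 0.0141 0.0419 0.0453 0.0475]
```

View pics/s2.png

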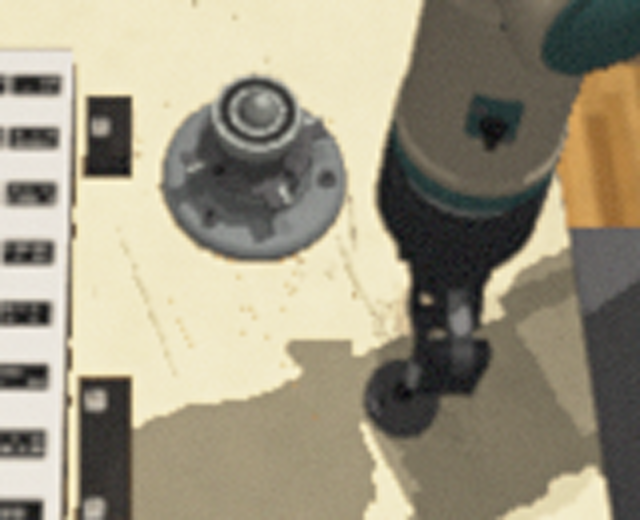

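The bearing sits centred around the arbor tip at (257,105), and the stack is level. The cap is at (402,395), next to the gripper. Now I'll take the cap.

Emit:
play_rows --pt "0.03 0.01 1 0 62" --pt "0.03 0.01 2 0 60" --pt "0.03 0.01 2.45 0 56" --pt "0.03 0.01 2.57 0 52" --pt "0.03 0.01 2.57 0 48" --newtons 50

```text
clock: 26.95
position: [0.4458, 0.2763, 0.0007]
ee_rot: [0.001, 0.0, 1.0, 0.0]
contact_force: [0.8, 0.9, 0.0]
width: 0.048
gripper_force: 0.0
```

Emit:
play_rows --pt "0 0 0 0 36" --pt "0 0 0 0 36" --pt "0 0 0 0 36" --pt "0 0 0 0 36"

```text
clock: 27.45
position: [0.4459, 0.2767, 0.0015]
ee_rot: [0.002, -0.0, 1.0, 0.0]
contact_force: [0.4, -2.4, 7.0]
width: 0.0384
gripper_force: 50.6
```

```bash
python3 m.py .4435 .276 .016 .021
```

```text
tcp [0.4459 0.2767 0.0016] F [ 0.2 -2.3  5.6] w 0.0382
(array([0.4426, 0.2762, 0.0213]), np.float64(-0.0006), np.float64(0.016))
```

Emit:
play_rows --pt "0 0 -0.5 0 36" --pt "0 0 -1.8 0 36" --pt "0 0 -3.2 0 36" --pt "-0.4 -0.7 -3.5 0 36" --pt "-1 -1.9 -3.5 0 36"

```text
clock: 28.12
position: [0.4858, 0.2014, 0.1424]
ee_rot: [0.002, -0.002, 1.0, 0.001]
contact_force: [0.1, -0.3, -0.3]
width: 0.0385
gripper_force: 50.7
```

Emit:
play_rows --pt "-0.6 -1.1 0 0 36" --pt "-0.97 -1.64 0 0 36" --pt "-0.97 -1.64 0 0 36" --pt "-0.97 -1.64 0 0 36"

```text
clock: 28.62
position: [0.5227, 0.1354, 0.14]
ee_rot: [-0.0, -0.0, 1.0, 0.0]
contact_force: [1.0, 0.5, -1.3]
width: 0.0384
gripper_force: 50.7
```

```bash
python3 st.py .0137 .021
```

```text
[0.5226 0.1357 0.14  ] [-4.e-04 -6.e-04  1.e+00  3.e-04] [-0.   0.1 -0.2]
held (array([-0.0026, -0.0011]), np.float64(0.0138), 163)
arbor 73 [0.5208 0.1323]
```

Emit:
play_rows --pt "-0.06 0 0.4 0 36" --pt "-0.06 0 0.7 0 36" --pt "-0.06 0 0.95 0 36" --pt "-0.06 0 1.15 0 36" --pt "-0.06 0 1.28 0 36"

```text
clock: 29.3
position: [0.5258, 0.1349, 0.0882]
ee_rot: [-0.0, -0.0, 1.0, -0.0]
contact_force: [0.9, 0.0, -1.4]
width: 0.0383
gripper_force: 50.7
```

Emit:
play_rows --pt "0 0 0.06 0 36" --pt "0 0 0.12 0 36" --pt "0 0 0.16 0 36" --pt "0 0 0.16 0 36"

```text
clock: 29.8
position: [0.5262, 0.1349, 0.0835]
ee_rot: [0.001, -0.0, 1.0, 0.0]
contact_force: [-1.2, -0.3, 5.0]
width: 0.0384
gripper_force: 51.1
```

Touching at the expected height. I'll release and retreat toward the robot side so the cameras see the stack.

Emit:
play_rows --pt "0 0 0 0 50" --pt "0 0 -0.02 0 62" --pt "0 0 -0.6 0 66" --pt "0 0 -1.6 0 66" --pt "0 0 -2.4 0 66"

```text
clock: 30.42
position: [0.5262, 0.1349, 0.1798]
ee_rot: [0.0, -0.0, 1.0, 0.0]
contact_force: [0.2, -0.0, -0.2]
width: 0.0661
gripper_force: 0.0
```

Emit:
play_rows --pt "0 -1.2 0 0 66" --pt "0 -2.6 0 0 66" --pt "0 -4 0 0 66" --pt "0 -4 0 0 66"

```text
clock: 30.92
position: [0.5262, -0.0287, 0.1785]
ee_rot: [0.0, 0.002, 1.0, -0.001]
contact_force: [0.2, 0.0, -0.3]
width: 0.0662
gripper_force: 0.0
```

```bash
python3 - <<'E'
from rig import manip
from h import *
for n,c in(("scene",(.526,.138)),("top",(.525,.135))):
    I=manip.get_image(n);P=cloud(I);k=(np.hypot(P[...,0]-c[0],P[...,1]-c[1])<.04)&(P[...,2]>.093)
    (x,y),r=cv2.minEnclosingCircle(P[k][:,:2].astype(np.float32));print(n,k.sum(),np.median(P[k][:,2]).round(4),round(x,4),round(y,4),round(r,4))
    if n=="scene":cv2.imwrite("pics/s3.png",cv2.resize(I["img"][150:360,150:400,::-1],None,fx=2.8,fy=2.8,interpolation=cv2.INTER_CUBIC))
print(manip.get_state()["position"])
E
```

```text
scene 228 0.0969 0.5249 0.1356 0.0213
top 94 0.0994 0.5293 0.1435 0.0182
[ 0.52586636 -0.02531864  0.17836489]
```

View pics/s3.png

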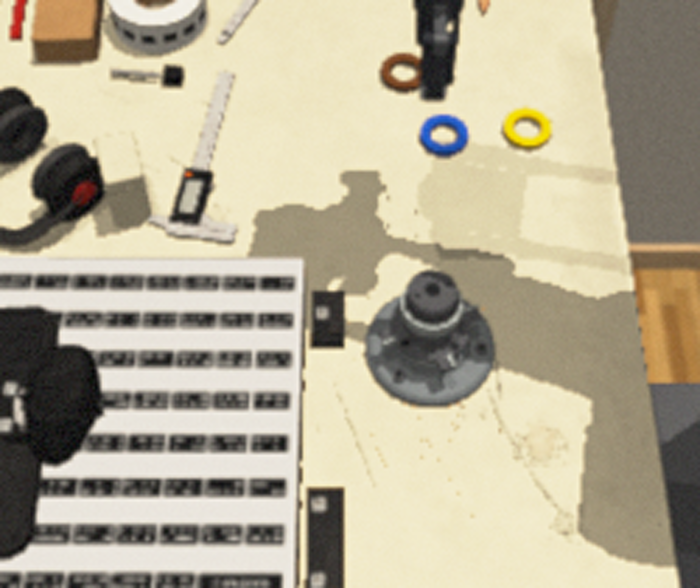

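The cap (431,292) sits level on the bearing. Its top measures 0.097 m from the scene view and 0.099 m from the top view (expected 0.098), and the calliper is undisturbed. The arm is clear, so I'm handing in.

```bash
python3 -c "
from rig import manip
print(manip.sign_off())"
```

```text
the job is handed in; nothing more can be done
None
```

All five parts are stacked on the arbor in order (sleeve, cutter, thin ring, bearing, cap). The camera checks showed the stack level and at the expected heights, and the job was handed in at about 31 s without returning a verdict.

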